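# Close a sample canister with its nested lids, then lift off the outer cover

## Robot

A 7-joint arm with a two-finger parallel gripper is mounted at the origin on a cart in front of the work surface, level with it; the furniture and walls round the work are solid. World frame = base frame: x ahead of the robot, y to its left, z up, the work surface at z = 0. Lengths are in m, angles in degrees, forces in N, time in s.
With the tool pointing down it reaches from about 0.425 to 0.925 m from the base axis. Payload 6.8 kg.
Tool frame: the origin (TCP) lies between the finger pads; the fingertips stand 22 mm ahead of it and the grasp point (between the pads) lies 3 mm ahead of it; z points along the fingers, y is the line along which they close (so a half turn about z gives the same grasp; the last joint's range is limited). The gripper opens to 85 mm and grips with 20 to 120 N. Pads are 22 mm wide; open, the fingers measure 114 mm over their backs; the gripper's body (76 mm by 85 mm) begins 54 mm behind the grasp point. The pads swing forward as they close: fully open they stand 13 mm farther back than shut.
Start: joints at [-71.396, 27.33, 1.283, 89.118, -0.659, 63.558, -4.761], TCP at [0.283, 0.613, 0.253] pointing down, gripper open.
Joint ranges: [-169.35, 169.35], [-19.33, 120.38], [-80.79, 83.38], [13.8, 139.57], [-78.32, 258.32], [9.67, 109.79], [-169.56, 169.56]. Speed limits (degrees/s): [136.94, 136.94, 180, 180, 180, 180, 180].

## Interface

Orientations are given as [roll, pitch, yaw] about the fixed x, y, z axes, in that order (R = Rz(yaw) Ry(pitch) Rx(roll)).
In Python, from station import readout, imaging, ctrl gives the robot as it stands.
- The arm moves only by the tool drive_tool, never from a script. Its argument "rows" is a list of rows, each an object with "claw": the finger opening in mm, from 0 to 85.4; "travel": the shift along the tool's x, y, z in units of 30 mm (1.0 is 30 mm), a list of three; "rotation": the turn, a rotation vector about the tool's x, y, z in units of 6 degrees (1.0 is 6 degrees), a list of three. A call has 1 to 12 rows; each row shifts and turns the commanded pose from where the row before left it, along the tool's axes as they then stand; what a row does not reach is not made up. A row lasts 1/12 s, in which the tool goes at most 41.7 mm and 7.16 degrees, less where a joint would pass 70% of its speed; a pose out of reach is approached as far as the arm can. A call is refused whole if a number of a shift passes 1 or a number of a turn 1, either way. A call with a gripper value outside its range is refused whole. The fingers move at their own pace and stop on an object; the grip force is fixed at half the most. Time passes only in rows, so rows that do not move let the fingers close. It gives the time, the measured TCP pose, the force, the opening and the grip force at its end, in the units of the state.
- readout.get_state(): the state, without advancing time (a new reading comes with each control period).
- imaging.snapshot(name): name is "scene" or "top" or "wrist"; returns (picture, depth): 384x512x3 uint8, red, green, blue; 384x512 float32, m along the optical axis (not along the pixel's ray), 0 where there is no reading.
- imaging.get_calibration(name): a dict with "intrinsics" (3x3 intrinsics, pixels), "world_from_camera" (4x4, takes a point from camera to world coordinates). Camera axes: x right, y down, z forward; pixel columns grow to the right and rows downward; lengths in m; the calibration is good to about 2 mm. A picture is of the moment at which its call begins: read the wrist's pose just before it. get_calibration takes no time and is no camera call; for the wrist camera it gives the pose at the moment of the call.
- ctrl.job_done(): hands the job in; it is judged then, once.
The state is a dict: "time_s": time; "joint_pos": joint angles; "qvel": joint speeds; "joint_efforts": joint torques, N m; "tool_pos": TCP position; "eef_rot": TCP orientation; "wrist_force": force on the tool from outside, world axes, zero at the start; "wrist_torque": the same for the moment, N m; "opening": finger opening in m; "grasp_force": force on a finger pad.
Only numpy, scipy, OpenCV 4.12 (cv2) and the standard library are available. Lean on these libraries where they do the work, as an engineer would, in place of code of your own. Each camera call takes 0.05 s, during which the arm holds its last target. There are 200 camera calls.

## Task

Close the open sample canister with its nested lid set: carry both lids together by the inner lid's knob, the outer cover riding on it, lower the set into the canister's mouth without dropping it until the inner lid sits fully home, and let go. Then take hold of the outer cover alone and lift it off, leaving the vented inner lid seated in the canister, and finish with the cover still level in the gripper, held well clear above the inner lid's knob. Keep the lids upright and together until the inner lid is seated, and leave the other things on the bench alone.

Things in the scene. Friction and masses are not known exactly. Their poses are not given: they have to be found in the camera images.
- canister: open round metal canister, fastened to the worktop. In mm above its origin: body 58 in diameter up to 51, neck 51 in diameter from 54 to the rim at 70, mouth 47 in diameter, inner floor at 5. Origin: centre of its underside; z up. With the set seated, the inner lid's origin is 56 above it, the cover's 58, the cover's roof top at 78, the knob's top at 106.
- inner_lid: inner lid, loose, 0.12 kg, at first standing on its plug on the worktop under the cover. In mm above its origin (centre of its underside): rubber plug 43 in diameter from 0 to 14 (tapering to 35 over the lowest 5), flange 52 in diameter from 14 to 18, round knob from 18 to 50. The plug fits the mouth with 2 mm play all round; the flange then rests on the rim.
- inner_lid_knob (a point): on the inner lid's axis, 36 mm above its origin: the middle of the part of the knob that stands out of the cover's hole. The knob is plain, round, black, 18 mm in diameter and stands 28 mm out of the cover's roof. Lifted by it, the inner lid carries the cover along.
- outer_lid: outer cover, loose, 0.10 kg: round steel cap 64 mm in diameter (65 over its faint facets), 20 mm high, open below, wall 2.5, roof 4 thick with a central 22 mm hole for the knob. Its roof lies loose on the inner lid's flange, its origin (centre of its lower edge) then 2 mm above the inner lid's. Grip it across its side; it never touches the canister and must rise over 32 mm to clear the knob.
- sample_jar_2: bystander: glass jar with a green screw cap, 65 mm in diameter, 85 mm high; origin: centre of its underside
- weight_200: bystander: the smaller of two knobbed metal calibration masses, 29 mm in diameter, 52 mm high; origin: centre of its underside
- timer: bystander: flat white digital timer, 66x66x19 mm; origin: centre of its underside
Things that resemble listed ones, but are neither listed nor needed, are in the scene too. What is shaped like the outer_lid but green or orange is not meant.

How it is judged (in metres and radians):
On the way, in this order (a step that is already met when the one before it is completed fails the run):
1. the nested lid set is lifted clear of the worktop as one (height (world z) of inner_lid above 0.03 m and z of outer_lid in the frame of inner_lid below 0.006 m and horizontal distance between outer_lid and inner_lid below 0.006 m), for 0.1 s.
2. the inner lid is seated in the canister with the outer cover still on it, and the gripper has let go of both (horizontal distance between inner_lid and canister below 0.005 m and z of inner_lid in the frame of canister between 0.053 and 0.0585 m and angle between inner_lid's own z axis and vertical below 0.06 rad and z of outer_lid in the frame of inner_lid below 0.006 m and horizontal distance between outer_lid and inner_lid below 0.006 m and contact force between the fingers and inner_lid below 0.1 N and contact force between the fingers and outer_lid below 0.1 N), for 0.2 s.
At the end, for the whole second after the job is handed in: Inner lid seated in the canister (5 mm of the axis, 3 mm of height, 0.06 rad), untouched by the robot; outer cover gripped by the fingers, still, level within 0.25 rad, touching neither lid nor canister, at least 42 mm above its place on the inner lid (knob 10 mm clear) (horizontal distance between inner_lid and canister below 0.005 m and z of inner_lid in the frame of canister between 0.053 and 0.0585 m and angle between inner_lid's own z axis and vertical below 0.06 rad and z of outer_lid in the frame of canister above 0.1 m and z of outer_lid in the frame of inner_lid above 0.044 m and angle between outer_lid's own z axis and vertical below 0.25 rad and contact force between the fingers and outer_lid above 1 N and contact force between each of outer_lid, the arm, the fingers and inner_lid below 0.1 N and contact force between outer_lid and canister below 0.1 N and linear speed of outer_lid below 0.03 m/s and linear speed of inner_lid below 0.02 m/s); the arm keeps its last pose, push and grip.
It fails at once if the two lids come apart (over 12 mm) while the inner lid is not seated in the canister (distance between outer_lid and inner_lid above 0.012 m and not (horizontal distance between inner_lid and canister below 0.006 m and z of inner_lid in the frame of canister below 0.061 m)).
It fails at once if the inner lid is tipped by more than 0.35 rad (angle between inner_lid's own z axis and vertical above 0.35 rad).
It fails at once if the lid set is dropped (the inner lid moves faster than 0.35 m/s while out of the fingers) (linear speed of inner_lid above 0.35 m/s and contact force between the fingers and inner_lid below 0.1 N).
It fails at once if the glass jar, the calibration mass or the timer is moved by more than 25 mm (distance of any of sample_jar_2, weight_200, timer from where it was at the start of the episode above 0.025 m).
It also fails if it takes over 51 s, if anything falls off the work surface, if the arm or the gripper's body presses on something with over 40 N, if the wrist force passes 120 N, or if a joint passes its speed limit or range.

## Working session

There is one attempt and no reset: what is moved stays moved. The work goes in short steps, Python scripts to look and compute and a tool call to move; the robot and the scene stay as the last step left them, time stands still between calls to the robot, and variables do not carry over. Pictures are saved under pics/ and viewed, at most 10 in all, crops included, and the job is handed in when it is done.

Besides the shell and the picture viewer there is one more tool, called after "Request:" as name(argument=value, ...) on one line, values as JSON. drive_tool: Moves the arm, as the interface text tells. Its arguments: {"type":"object","properties":{"rows":{"type":"array","items":{"type":"object","properties":{"claw":{"type":"number"},"travel":{"type":"array","items":{"type":"number"}},"rotation":{"type":"array","items":{"type":"number"}}}}}},"required":["rows"]}

```bash
mkdir -p pics; cat > h.py <<'E'
import numpy as np,cv2
from station import readout,imaging,ctrl
def world(name,d):
    c=imaging.get_calibration(name);K=np.array(c["intrinsics"]);T=np.array(c["world_from_camera"])
    v,u=np.mgrid[:384,:512]
    P=np.stack([(u-K[0,2])/K[0,0]*d,(v-K[1,2])/K[1,1]*d,d,np.ones_like(d)],-1)
    W=(P@T.T)[...,:3];W[d==0]=np.nan
    return W
E
python3 - <<'E'
from h import *
s=readout.get_state();print({k:np.round(v,3) for k,v in s.items()})
for n in("scene","top"):
    p,d=imaging.snapshot(n);W=world(n,d);np.savez(n,p=p,d=d,W=W)
    cv2.imwrite(f"pics/{n}.png",cv2.resize(p[...,::-1],(768,576),interpolation=cv2.INTER_CUBIC))
    print(n,np.round(imaging.get_calibration(n)["world_from_camera"],3))
E
```

```text
{'time_s': np.float64(0.0), 'joint_pos': array([-71.396,  27.378,   1.282,  89.177,  -0.659,  63.557,  -4.762]), 'qvel': array([-0.029, -0.027, -0.072,  0.018,  0.026, -0.009, -0.049]), 'joint_efforts': array([-1.0000e-03, -5.9647e+01,  1.6080e+00, -2.8119e+01,  1.2000e-02,
        1.0000e-02,  0.0000e+00]), 'tool_pos': array([0.283, 0.612, 0.252]), 'eef_rot': array([-1.79896e+02,  8.00000e-03,  1.55202e+02]), 'wrist_force': array([-0.853,  0.395,  0.46 ]), 'wrist_torque': array([-0.025,  0.013,  0.01 ]), 'grasp_force': np.float64(0.0), 'opening': np.float64(0.085)}
scene [[ 0.735 -0.396  0.55   0.07 ]
 [-0.678 -0.438  0.591 -0.505]
 [ 0.006 -0.807 -0.59   0.546]
 [ 0.     0.     0.     1.   ]]
top [[-0.012 -0.985  0.171  0.302]
 [-1.     0.01  -0.011  0.013]
 [ 0.009 -0.171 -0.985  1.278]
 [ 0.     0.     0.     1.   ]]
```

View pics/scene.png

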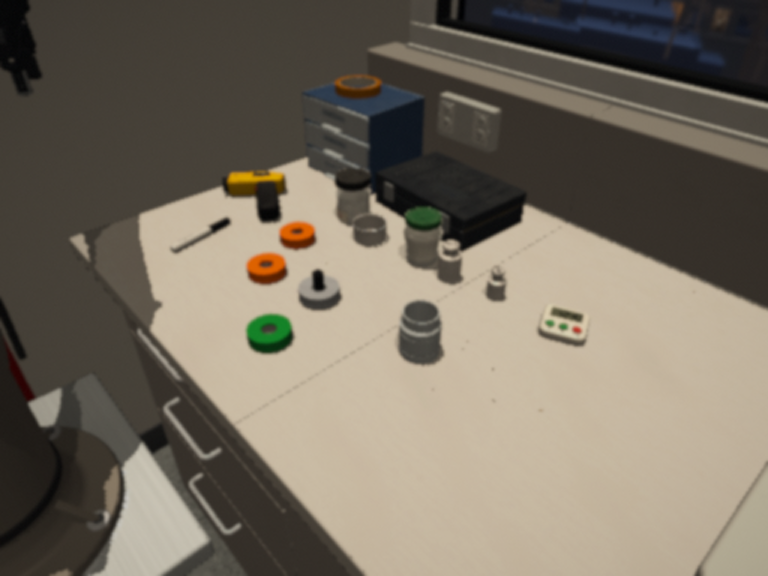

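View pics/top.png

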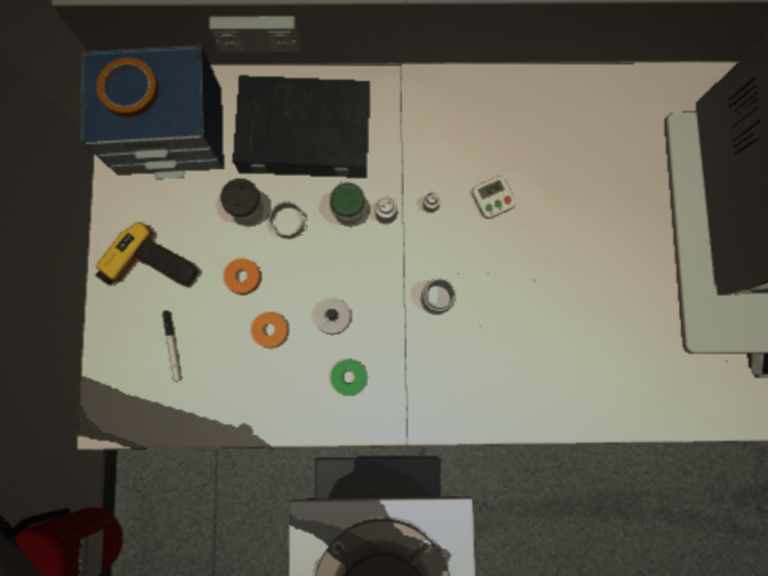

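The top view shows the lid set at about (332,316) and the canister at about (438,296) in the enlarged picture. The green and orange rings are decoys. The scene view agrees: the set is at (319,290) and the canister at (420,332).

```bash
python3 - <<'E'
from h import *
from scipy.optimize import least_squares
def circ(P):
    f=least_squares(lambda q:np.hypot(P[:,0]-q[0],P[:,1]-q[1])-q[2],[*P.mean(0),.03],loss='soft_l1',f_scale=.001).x;return f
for n in("top","scene"):
    W=np.load(n+".npz")["W"]
    if n=="top":
        c0=W[int(325/1.5),int(345/1.5)];print(c0,W[int(296/1.5),int(438/1.5)])
        L=None
        lid=W[int(316/1.5)-15:int(316/1.5)+15,int(332/1.5)-15:int(332/1.5)+15].reshape(-1,3)
        lc=np.nanmedian(lid[(lid[:,2]>.015)],0)[:2]
        a=W[int(296/1.5)-15:int(296/1.5)+15,int(438/1.5)-15:int(438/1.5)+15].reshape(-1,3)
        cc=np.nanmedian(a[a[:,2]>.06],0)[:2]
    A=W.reshape(-1,3)
    for nm,c,zs in(("lid",lc,[(.016,.028),(.04,.06)]),("can",cc,[(.064,.078),(.02,.045)])):
        for lo,hi in zs:
            m=(A[:,2]>lo)&(A[:,2]<hi)&(np.hypot(A[:,0]-c[0],A[:,1]-c[1])<.045)
            P=A[m]
            if len(P)<5: print(n,nm,lo,len(P));continue
            (x,y),r=cv2.minEnclosingCircle(P[:,:2].astype(np.float32))
            print(n,nm,lo,len(P),np.round(P.mean(0),4),"enc",np.round([x,y,r],4),"fit",np.round(circ(P[:,:2]),4))
    for nm,(u,v) in dict(jar=(347,200),w=(386,208),w2=(431,200),timer=(494,197),green=(358,382)).items():
        if n=="top":print(nm,np.round(W[int(v/1.5),int(u/1.5)],3))
print(readout.get_state()["time_s"])
E
```

```text
[0.45114075 0.05932673 0.01969639] [ 0.50275077 -0.10868988  0.00691055]
top lid 0.016 394 [0.4664 0.0823 0.0219] enc [0.4665 0.0823 0.0319] fit [0.4674 0.0829 0.0236]
top lid 0.04 39 [0.4666 0.082  0.0493] enc [0.4666 0.0822 0.0088] fit [0.4669 0.0821 0.0065]
top can 0.064 56 [ 0.4982 -0.1061  0.0694] enc [ 0.4976 -0.1057  0.025 ] fit [ 0.4978 -0.1056  0.024 ]
top can 0.02 66 [ 0.4976 -0.1051  0.033 ] enc [ 0.4953 -0.1039  0.0275] fit [ 0.4953 -0.1042  0.0261]
jar [0.662 0.054 0.082]
w [ 0.652 -0.015  0.066]
w2 [ 0.67  -0.096  0.049]
timer [ 0.685 -0.215  0.015]
green [0.35  0.039 0.02 ]
scene lid 0.016 341 [0.4646 0.0762 0.0208] enc [0.4681 0.0816 0.033 ] fit [0.4678 0.0812 0.0246]
scene lid 0.04 50 [0.467  0.0792 0.0468] enc [0.4668 0.0815 0.01  ] fit [0.4679 0.0805 0.0068]
scene can 0.064 140 [ 0.4985 -0.1084  0.0675] enc [ 0.4989 -0.1069  0.026 ] fit [ 0.4989 -0.1068  0.0242]
scene can 0.02 324 [ 0.4903 -0.1151  0.0341] enc [ 0.4984 -0.1083  0.0289] fit [ 0.4979 -0.1082  0.0263]
0.1
```

Request:
drive_tool(rows=[{"claw": 85,"travel": [-0.4,-0.42,0],"rotation": [0,0,0]},{"claw": 85,"travel": [-0.81,-0.84,0],"rotation": [0,0,0]},{"claw": 85,"travel": [-0.81,-0.84,0],"rotation": [0,0,0]},{"claw": 85,"travel": [-0.81,-0.84,0],"rotation": [0,0,0]},{"claw": 85,"travel": [-0.81,-0.84,0],"rotation": [0,0,0]},{"claw": 85,"travel": [-0.81,-0.84,0],"rotation": [0,0,0]},{"claw": 85,"travel": [-0.81,-0.84,0],"rotation": [0,0,0]},{"claw": 85,"travel": [-0.81,-0.84,0],"rotation": [0,0,0]},{"claw": 85,"travel": [-0.81,-0.84,0],"rotation": [0,0,0]},{"claw": 85,"travel": [-0.81,-0.84,0],"rotation": [0,0,0]},{"claw": 85,"travel": [-0.81,-0.84,0],"rotation": [0,0,0]},{"claw": 85,"travel": [-0.4,-0.42,0],"rotation": [0,0,0]}])

```text
time_s: 1.1
tool_pos: [0.4102, 0.2444, 0.2531]
eef_rot: [-179.9, 0.0, 154.9]
wrist_force: [0.4, -0.9, 0.5]
opening: 0.0851
grasp_force: 0.0
```

Request:
drive_tool(rows=[{"claw": 85,"travel": [-0.6,-0.6,0.4],"rotation": [0,0,0]},{"claw": 85,"travel": [-0.8,-0.8,0.6],"rotation": [0,0,0]},{"claw": 85,"travel": [-0.8,-0.8,0.6],"rotation": [0,0,0]},{"claw": 85,"travel": [-0.8,-0.8,0.6],"rotation": [0,0,0]},{"claw": 85,"travel": [-0.6,-0.6,0.4],"rotation": [0,0,0]},{"claw": 85,"travel": [-0.3,-0.3,0.2],"rotation": [0,0,0]},{"claw": 85,"travel": [0,0,0],"rotation": [0,0,0]},{"claw": 85,"travel": [0,0,0],"rotation": [0,0,0]},{"claw": 85,"travel": [0,0,0],"rotation": [0,0,0]}])

```text
time_s: 1.85
tool_pos: [0.4662, 0.0949, 0.1695]
eef_rot: [180.0, -0.0, 155.3]
wrist_force: [0.7, -0.4, -0.0]
opening: 0.0848
grasp_force: 0.0
```

```bash
cat > lid.py <<'E'
from h import *
import sys
from scipy.spatial.transform import Rotation as R
s=readout.get_state();T=np.array(s["tool_pos"])
p,d=imaging.snapshot("wrist");W=world("wrist",d);A=W.reshape(-1,3)
print(s["time_s"],np.round(T,4),np.round(s["eef_rot"],2),np.round(imaging.get_calibration("wrist")["world_from_camera"],3)[:3].tolist())
cv2.imwrite(f"pics/{sys.argv[1]}.png",cv2.resize(p[...,::-1],(768,576)))
np.savez("wrist",W=W,p=p)
for c,lo,hi,r in(([.467,.082],.016,.028,.045),([.467,.082],.04,.06,.03),([.498,-.106],.062,.085,.04)):
    P=A[(A[:,2]>lo)&(A[:,2]<hi)&(np.hypot(A[:,0]-c[0],A[:,1]-c[1])<r)]
    if len(P)>5:
        (x,y),q=cv2.minEnclosingCircle(P[:,:2].astype(np.float32));print(len(P),"mean",P.mean(0).round(4),"enc",np.round([x,y,q],4))
        e=np.array([x,y,T[2]])-T
        print("to go, tool units",np.round(R.from_euler("xyz",s["eef_rot"],degrees=True).inv().apply(e)/.03,3))
E
python3 lid.py w1
```

```text
1.85 [0.4662 0.0949 0.1695] [ 1.7997e+02 -1.0000e-02  1.5526e+02] [[0.417, 0.861, 0.292, 0.39], [0.909, -0.395, -0.132, 0.131], [0.001, 0.32, -0.947, 0.291]]
3767 mean [0.4661 0.0866 0.0224] enc [0.4685 0.0854 0.0323]
to go, tool units [-0.201 -0.259 -0.   ]
470 mean [0.467  0.0862 0.0494] enc [0.4683 0.0854 0.0091]
to go, tool units [-0.194 -0.261 -0.   ]
505 mean [ 0.4827 -0.0907  0.0672] enc [ 0.4893 -0.0987  0.0227]
to go, tool units [-3.398e+00 -5.540e+00 -4.000e-03]
```

View pics/w1.png

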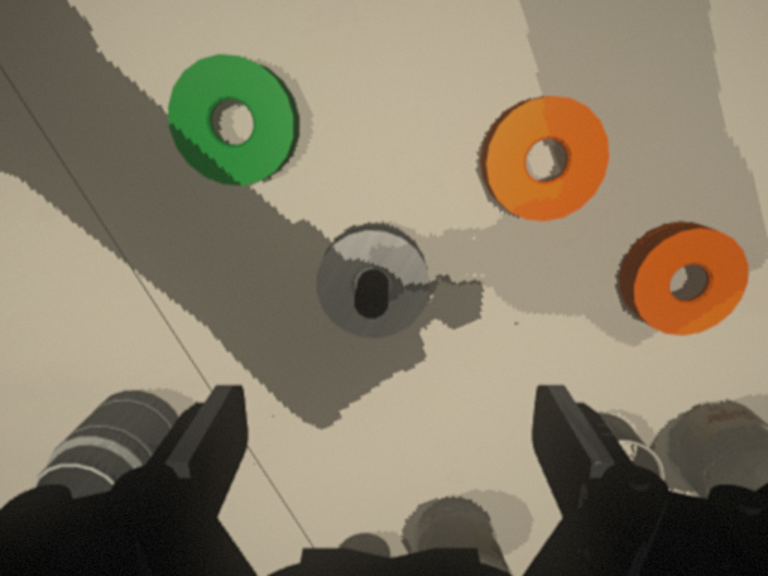

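The wrist view shows the set at (372,285), with the knob off-centre between the fingers. I'll centre on it and go part way down.

Request:
drive_tool(rows=[{"claw": 85,"travel": [-0.1,-0.14,0.4],"rotation": [0,0,0]},{"claw": 85,"travel": [-0.1,-0.14,0.7],"rotation": [0,0,0]},{"claw": 85,"travel": [0,0,0.7],"rotation": [0,0,0]},{"claw": 85,"travel": [0,0,0.4],"rotation": [0,0,0]},{"claw": 60,"travel": [0,0,0],"rotation": [0,0,0]},{"claw": 60,"travel": [0,0,0],"rotation": [0,0,0]},{"claw": 60,"travel": [0,0,0],"rotation": [0,0,0]},{"claw": 60,"travel": [0,0,0],"rotation": [0,0,0]}])

```text
time_s: 2.57
tool_pos: [0.469, 0.0844, 0.1044]
eef_rot: [179.9, 0.1, 155.2]
wrist_force: [-0.1, 0.2, -1.0]
opening: 0.0601
grasp_force: 0.0
```

```bash
python3 lid.py w2
```

```text
2.5667 [0.469  0.0844 0.1044] [1.7990e+02 8.0000e-02 1.5525e+02] [[0.418, 0.86, 0.293, 0.393], [0.908, -0.397, -0.133, 0.12], [0.002, 0.322, -0.947, 0.225]]
6077 mean [0.4651 0.0862 0.0222] enc [0.4683 0.085  0.0324]
to go, tool units [ 0.031  0.006 -0.   ]
834 mean [0.4664 0.0857 0.049 ] enc [0.4679 0.0847 0.0094]
to go, tool units [ 0.038 -0.009 -0.   ]
136 mean [ 0.479  -0.0887  0.0657] enc [ 0.4783 -0.0892  0.0045]
to go, tool units [-2.704e+00 -5.126e+00 -5.000e-03]
```

Request:
drive_tool(rows=[{"claw": 45,"travel": [0.02,0,0.4],"rotation": [0,0,0]},{"claw": 45,"travel": [0,0,0.5],"rotation": [0,0,0]},{"claw": 45,"travel": [0,0,0.4],"rotation": [0,0,0]},{"claw": 45,"travel": [0,0,0.3],"rotation": [0,0,0]},{"claw": 40,"travel": [0,0,0.2],"rotation": [0,0,0]},{"claw": 40,"travel": [0,0,0],"rotation": [0,0,0]},{"claw": 40,"travel": [0,0,0],"rotation": [0,0,0]},{"claw": 40,"travel": [0,0,0],"rotation": [0,0,0]}])

```text
time_s: 3.28
tool_pos: [0.4682, 0.0841, 0.0498]
eef_rot: [180.0, 0.0, 155.2]
wrist_force: [-0.4, 0.0, 0.4]
opening: 0.0401
grasp_force: 0.0
```

Request:
drive_tool(rows=[{"claw": 36,"travel": [0,0,0.08],"rotation": [0,0,0]},{"claw": 30,"travel": [0,0,0],"rotation": [0,0,0]},{"claw": 26,"travel": [0,0,0],"rotation": [0,0,0]},{"claw": 22,"travel": [0,0,0],"rotation": [0,0,0]},{"claw": 20,"travel": [0,0,0],"rotation": [0,0,0]},{"claw": 18,"travel": [0,0,0],"rotation": [0,0,0]},{"claw": 15,"travel": [0,0,0],"rotation": [0,0,0]},{"claw": 10,"travel": [0,0,0],"rotation": [0,0,0]},{"claw": 5,"travel": [0,0,0],"rotation": [0,0,0]},{"claw": 5,"travel": [0,0,0],"rotation": [0,0,0]},{"claw": 5,"travel": [0,0,0],"rotation": [0,0,0]}])

```text
time_s: 4.2
tool_pos: [0.4676, 0.0837, 0.0471]
eef_rot: [-180.0, -0.0, 155.2]
wrist_force: [-2.0, -0.1, 6.2]
opening: 0.0159
grasp_force: 58.4
```

Request:
drive_tool(rows=[{"claw": 5,"travel": [0,0,-0.1],"rotation": [0,0,0]},{"claw": 5,"travel": [0,0,-0.2],"rotation": [0,0,0]},{"claw": 5,"travel": [0,0,-0.3],"rotation": [0,0,0]},{"claw": 5,"travel": [0,0,-0.4],"rotation": [0,0,0]},{"claw": 5,"travel": [0,0,-0.5],"rotation": [0,0,0]},{"claw": 5,"travel": [0,0,-0.5],"rotation": [0,0,0]},{"claw": 5,"travel": [0,0,-0.4],"rotation": [0,0,0]},{"claw": 5,"travel": [0,0,-0.3],"rotation": [0,0,0]},{"claw": 5,"travel": [0,0,-0.2],"rotation": [0,0,0]},{"claw": 5,"travel": [0,0,0],"rotation": [0,0,0]},{"claw": 5,"travel": [0,0,0],"rotation": [0,0,0]}])

```text
time_s: 5.12
tool_pos: [0.4676, 0.0841, 0.1339]
eef_rot: [180.0, 0.0, 155.2]
wrist_force: [-1.2, -0.0, -3.3]
opening: 0.0161
grasp_force: 58.7
```

```bash
python3 - <<'E'
from h import *
p,d=imaging.snapshot("scene");W=world("scene",d);np.savez("scene2",W=W,p=p)
s=readout.get_state();T=s["tool_pos"];print(s["time_s"],np.round(T,4),np.round(s["wrist_force"],2),s["opening"])
A=W.reshape(-1,3);P=A[(np.hypot(A[:,0]-T[0],A[:,1]-T[1])<.037)&(A[:,2]<T[2]-.018)&(A[:,2]>.02)]
print(len(P),np.percentile(P[:,2],[1,5,50,95,99]).round(4))
cv2.imwrite("pics/s2.png",cv2.resize(p[130:250,150:350,::-1],(800,480),interpolation=cv2.INTER_CUBIC))
E
```

```text
5.1667 [0.4673 0.084  0.1335] [ 0.67 -0.29 -3.1 ] 0.016046845929524062
483 [0.0885 0.09   0.1069 0.1092 0.1137]
```

View pics/s2.png

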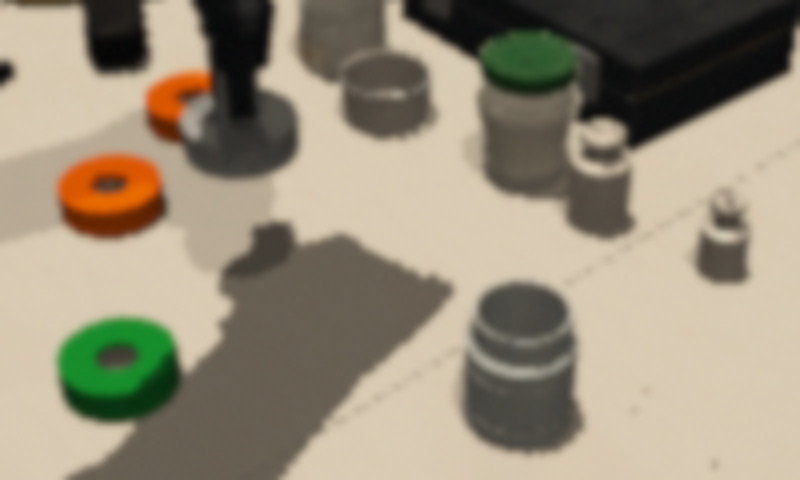

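The set hangs level and together at (240,130) in the crop. I'll go to a point 70 mm beyond the canister, so the wrist camera can measure it past the held set.

Request:
drive_tool(rows=[{"claw": 5,"travel": [-0.2,-0.2,-0.3],"rotation": [0,0,0]},{"claw": 5,"travel": [-0.4,-0.35,-0.3],"rotation": [0,0,0]},{"claw": 5,"travel": [-0.6,-0.53,-0.1],"rotation": [0,0,0]},{"claw": 5,"travel": [-0.7,-0.65,0],"rotation": [0,0,0]},{"claw": 5,"travel": [-0.75,-0.7,0],"rotation": [0,0,0]},{"claw": 5,"travel": [-0.75,-0.7,0],"rotation": [0,0,0]},{"claw": 5,"travel": [-0.7,-0.65,0],"rotation": [0,0,0]},{"claw": 5,"travel": [-0.6,-0.53,0],"rotation": [0,0,0]},{"claw": 5,"travel": [-0.5,-0.4,0],"rotation": [0,0,0]},{"claw": 5,"travel": [-0.4,-0.3,0],"rotation": [0,0,0]},{"claw": 5,"travel": [-0.2,-0.15,0],"rotation": [0,0,0]},{"claw": 5,"travel": [-0.1,-0.1,0],"rotation": [0,0,0]}])

```text
time_s: 6.17
tool_pos: [0.5622, -0.1352, 0.1547]
eef_rot: [-180.0, -0.0, 155.1]
wrist_force: [-0.0, -0.3, -3.0]
opening: 0.0158
grasp_force: 58.8
```

Request:
drive_tool(rows=[{"claw": 5,"travel": [0,0,0],"rotation": [0,0,0]},{"claw": 5,"travel": [0,0,0],"rotation": [0,0,0]},{"claw": 5,"travel": [0,0,0],"rotation": [0,0,0]}])

```text
time_s: 6.42
tool_pos: [0.5618, -0.1323, 0.1547]
eef_rot: [180.0, -0.1, 155.3]
wrist_force: [0.1, 0.8, -2.2]
opening: 0.0158
grasp_force: 58.8
```

```bash
python3 lid.py w3
```

```text
6.4167 [ 0.5618 -0.1323  0.1547] [ 1.7998e+02 -6.0000e-02  1.5528e+02] [[0.417, 0.861, 0.291, 0.486], [0.909, -0.396, -0.132, -0.096], [0.001, 0.32, -0.948, 0.276]]
1214 mean [ 0.4999 -0.1039  0.0691] enc [ 0.4995 -0.1036  0.0256]
to go, tool units [ 2.286 -0.     0.003]
```

View pics/w3.png

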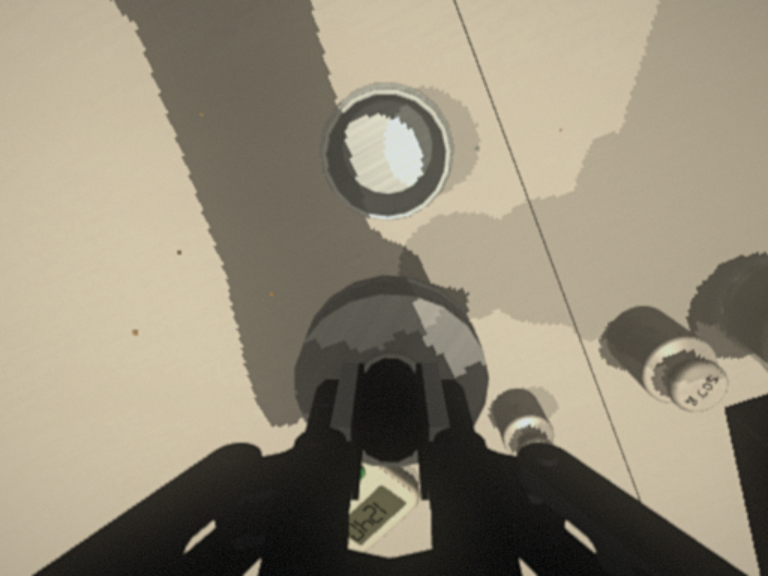

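The canister mouth is at (388,150) and the held set's roof at (392,370), level. I'll measure the held cover's centre from the same picture.

```bash
python3 - <<'E'
from h import *
from scipy.optimize import least_squares
from scipy.spatial import ConvexHull
W=np.load("wrist.npz")["W"];A=W.reshape(-1,3);T=np.array([.5618,-.1323,.1547])
m=(np.hypot(A[:,0]-T[0],A[:,1]-T[1])<.045)&(A[:,2]>.120)&(A[:,2]<.136)
P=A[m];print(len(P),np.percentile(P[:,2],[5,50,95]).round(4))
M=np.c_[P[:,:2]-T[:2],np.ones(len(P))];Q=P[P[:,2]>np.median(P[:,2])-.002];M=np.c_[Q[:,:2]-T[:2],np.ones(len(Q))]
print("plane",np.linalg.lstsq(M,Q[:,2],rcond=None)[0].round(4))
H=Q[ConvexHull(Q[:,:2]).vertices][:,:2]
t=np.array([-.908,.419]);H=H[(H-T[:2])@t>0.005]
f=least_squares(lambda q:np.hypot(*(H-q).T)-.032,T[:2],loss='soft_l1',f_scale=.0005).x
print(len(H),"centre",f.round(4),"minus tool",(f-T[:2]).round(4),np.hypot(*(H-f).T).round(4))
C=np.array([.4995,-.1036]);e=C-f;n=np.array([.419,.908]);print("go tool units",e@t/.03,e@n/.03)
E
```

```text
6797 [0.1251 0.1299 0.131 ]
plane [ 0.0039 -0.0006  0.13  ]
28 centre [ 0.5621 -0.1303] minus tool [0.0003 0.002 ] [0.0316 0.0318 0.0319 0.0316 0.032  0.0319 0.0321 0.0321 0.032  0.032
 0.032  0.0322 0.0321 0.032  0.032  0.0322 0.0321 0.0321 0.032  0.032
 0.0319 0.0319 0.0318 0.032  0.032  0.0316 0.0318 0.0319]
go tool units 2.2691730880063306 -0.06553237151363836
```

Request:
drive_tool(rows=[{"claw": 5,"travel": [0.2,0,0],"rotation": [0,0,0]},{"claw": 5,"travel": [0.35,-0.02,0],"rotation": [0,0,0]},{"claw": 5,"travel": [0.45,-0.02,0],"rotation": [0,0,0]},{"claw": 5,"travel": [0.45,0,0],"rotation": [0,0,0]},{"claw": 5,"travel": [0.4,0,0],"rotation": [0,0,0]},{"claw": 5,"travel": [0.25,0,0],"rotation": [0,0,0]},{"claw": 5,"travel": [0.15,0,0],"rotation": [0,0,0]},{"claw": 5,"travel": [0,0,0],"rotation": [0,0,0]},{"claw": 5,"travel": [0,0,0],"rotation": [0,0,0]},{"claw": 5,"travel": [0,0,0],"rotation": [0,0,0]}])

```text
time_s: 7.3
tool_pos: [0.5011, -0.1065, 0.1551]
eef_rot: [180.0, 0.1, 155.2]
wrist_force: [0.6, 0.4, -3.1]
opening: 0.0157
grasp_force: 58.8
```

Request:
drive_tool(rows=[{"claw": 5,"travel": [0.08,0.01,0.1],"rotation": [0,0,0]},{"claw": 5,"travel": [0,0,0.25],"rotation": [0,0,0]},{"claw": 5,"travel": [0,0,0.3],"rotation": [0,0,0]},{"claw": 5,"travel": [0,0,0.25],"rotation": [0,0,0]},{"claw": 5,"travel": [0,0,0.15],"rotation": [0,0,0]},{"claw": 5,"travel": [0,0,0.1],"rotation": [0,0,0]},{"claw": 5,"travel": [0,0,0],"rotation": [0,0,0]},{"claw": 5,"travel": [0,0,0],"rotation": [0,0,0]},{"claw": 5,"travel": [0,0,0],"rotation": [0,0,0]}])

```text
time_s: 8.05
tool_pos: [0.4986, -0.1051, 0.1206]
eef_rot: [180.0, 0.0, 155.2]
wrist_force: [0.2, 0.1, -2.9]
opening: 0.016
grasp_force: 58.7
```

Request:
drive_tool(rows=[{"claw": 5,"travel": [0,0,0],"rotation": [0,0,0]}])

```text
time_s: 8.13
tool_pos: [0.4987, -0.1051, 0.1207]
eef_rot: [180.0, 0.0, 155.2]
wrist_force: [0.0, -0.2, -2.2]
opening: 0.0161
grasp_force: 58.8
```

Request:
drive_tool(rows=[{"claw": 5,"travel": [0,0,0],"rotation": [0,0,0]}])

```text
time_s: 8.22
tool_pos: [0.4986, -0.105, 0.1207]
eef_rot: [180.0, 0.0, 155.2]
wrist_force: [0.3, -0.7, -2.9]
opening: 0.0162
grasp_force: 58.8
```

Request:
drive_tool(rows=[{"claw": 5,"travel": [0,0,0.08],"rotation": [0,0,0]},{"claw": 5,"travel": [0,0,0.08],"rotation": [0,0,0]},{"claw": 5,"travel": [0,0,0.08],"rotation": [0,0,0]},{"claw": 5,"travel": [0,0,0.08],"rotation": [0,0,0]},{"claw": 5,"travel": [0,0,0],"rotation": [0,0,0]},{"claw": 5,"travel": [0,0,0],"rotation": [0,0,0]}])

```text
time_s: 8.72
tool_pos: [0.4982, -0.105, 0.1105]
eef_rot: [-180.0, -0.0, 155.2]
wrist_force: [0.9, 0.7, -2.5]
opening: 0.0154
grasp_force: 58.8
```

Request:
drive_tool(rows=[{"claw": 5,"travel": [0,0,0.08],"rotation": [0,0,0]},{"claw": 5,"travel": [0,0,0.06],"rotation": [0,0,0]},{"claw": 5,"travel": [0,0,0],"rotation": [0,0,0]},{"claw": 5,"travel": [0,0,0],"rotation": [0,0,0]}])

```text
time_s: 9.05
tool_pos: [0.4983, -0.105, 0.1065]
eef_rot: [-180.0, -0.0, 155.2]
wrist_force: [-0.5, 0.5, -3.0]
opening: 0.0159
grasp_force: 58.8
```

Request:
drive_tool(rows=[{"claw": 5,"travel": [0,0,0.05],"rotation": [0,0,0]},{"claw": 5,"travel": [0,0,0.05],"rotation": [0,0,0]},{"claw": 5,"travel": [0,0,0],"rotation": [0,0,0]},{"claw": 5,"travel": [0,0,0],"rotation": [0,0,0]}])

```text
time_s: 9.38
tool_pos: [0.4983, -0.105, 0.1035]
eef_rot: [-180.0, -0.0, 155.2]
wrist_force: [-0.9, -0.2, -3.0]
opening: 0.0158
grasp_force: 58.8
```

Request:
drive_tool(rows=[{"claw": 5,"travel": [0,0,0.03],"rotation": [0,0,0]},{"claw": 5,"travel": [0,0,0],"rotation": [0,0,0]},{"claw": 5,"travel": [0,0,0],"rotation": [0,0,0]}])

```text
time_s: 9.63
tool_pos: [0.4985, -0.105, 0.1032]
eef_rot: [180.0, 0.0, 155.2]
wrist_force: [-2.4, -0.0, 4.5]
opening: 0.016
grasp_force: 59.6
```

The force turned at 0.103 as predicted, so the lid is seated. I'll open gently and rise.

Request:
drive_tool(rows=[{"claw": 17,"travel": [0,0,0],"rotation": [0,0,0]},{"claw": 19,"travel": [0,0,0],"rotation": [0,0,0]},{"claw": 22,"travel": [0,0,0],"rotation": [0,0,0]},{"claw": 28,"travel": [0,0,0],"rotation": [0,0,0]},{"claw": 36,"travel": [0,0,0],"rotation": [0,0,0]},{"claw": 45,"travel": [0,0,0],"rotation": [0,0,0]},{"claw": 45,"travel": [0,0,0],"rotation": [0,0,0]},{"claw": 45,"travel": [0,0,0],"rotation": [0,0,0]},{"claw": 45,"travel": [0,0,0],"rotation": [0,0,0]}])

```text
time_s: 10.38
tool_pos: [0.4984, -0.105, 0.1027]
eef_rot: [180.0, 0.0, 155.2]
wrist_force: [0.5, 0.1, -0.0]
opening: 0.0443
grasp_force: 0.0
```

Request:
drive_tool(rows=[{"claw": 45,"travel": [0,0,-0.3],"rotation": [0,0,0]},{"claw": 60,"travel": [0,0,-0.6],"rotation": [0,0,0]},{"claw": 85,"travel": [0,0,-0.7],"rotation": [0,0,0]},{"claw": 85,"travel": [0,0,-0.5],"rotation": [0,0,0]},{"claw": 85,"travel": [0,0,-0.2],"rotation": [0,0,0]},{"claw": 85,"travel": [0,0,0],"rotation": [0,0,0]},{"claw": 85,"travel": [0,0,0],"rotation": [0,0,0]},{"claw": 85,"travel": [0,0,0],"rotation": [0,0,0]},{"claw": 85,"travel": [0,0,0],"rotation": [0,0,0]},{"claw": 85,"travel": [0,0,0],"rotation": [0,0,0]}])

```text
time_s: 11.22
tool_pos: [0.4978, -0.1049, 0.1708]
eef_rot: [-180.0, -0.1, 155.2]
wrist_force: [0.8, 0.4, -0.5]
opening: 0.0849
grasp_force: 0.0
```

```bash
python3 - <<'E'
from h import *
from scipy.spatial.transform import Rotation as R
s=readout.get_state();T=np.array(s["tool_pos"]);p,d=imaging.snapshot("wrist");W=world("wrist",d);A=W.reshape(-1,3)
print(s["time_s"],T.round(4),np.round(s["eef_rot"],2),s["opening"])
cv2.imwrite("pics/w4.png",cv2.resize(p[...,::-1],(640,480)))
for lo,hi in((.07,.085),(.098,.112)):
    P=A[(A[:,2]>lo)&(A[:,2]<hi)&(np.hypot(A[:,0]-.4985,A[:,1]+.105)<.042)]
    (x,y),q=cv2.minEnclosingCircle(P[:,:2].astype(np.float32))
    M=np.c_[P[:,:2],np.ones(len(P))]
    print(len(P),P.mean(0).round(4),"z med",np.median(P[:,2]).round(4),"enc",np.round([x,y,q],4),"plane",np.linalg.lstsq(M,P[:,2],rcond=None)[0][:2].round(3))
    print(np.round(R.from_euler("xyz",s["eef_rot"],degrees=True).inv().apply([x-T[0],y-T[1],0])/.03,3))
E
```

```text
11.2167 [ 0.4978 -0.1049  0.1708] [-1.7996e+02 -9.0000e-02  1.5520e+02] 0.08490573211580332
5643 [ 0.4959 -0.1017  0.0783] z med 0.0785 enc [ 0.4989 -0.1034  0.0324] plane [ 0.013 -0.005]
[-0.012  0.061 -0.   ]
718 [ 0.4977 -0.1031  0.1056] z med 0.1062 enc [ 0.499  -0.1037  0.0094] plane [ 0.188 -0.075]
[-0.018  0.055 -0.   ]
```

View pics/w4.png

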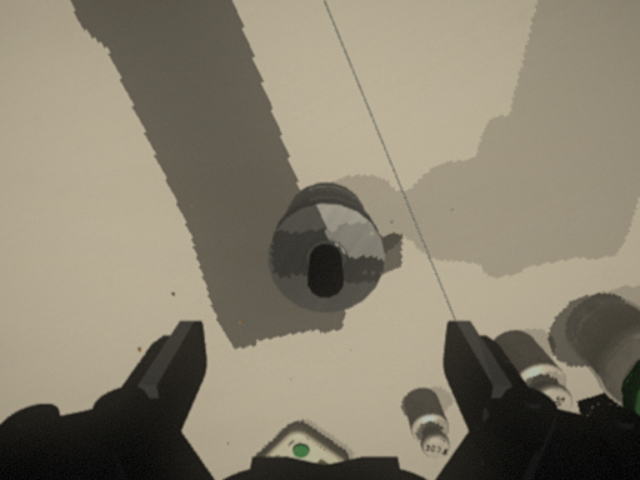

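The set sits level in the canister at (326,258): roof at 0.0785, knob top at 0.106. Next I'll lower the open fingers around the cover.

Request:
drive_tool(rows=[{"claw": 85,"travel": [0,0.03,0.2],"rotation": [0,0,0]},{"claw": 85,"travel": [0,0,0.5],"rotation": [0,0,0]},{"claw": 85,"travel": [0,0,0.6],"rotation": [0,0,0]},{"claw": 85,"travel": [0,0,0.6],"rotation": [0,0,0]},{"claw": 85,"travel": [0,0,0.5],"rotation": [0,0,0]},{"claw": 85,"travel": [0,0,0.4],"rotation": [0,0,0]},{"claw": 85,"travel": [0,0,0.3],"rotation": [0,0,0]},{"claw": 85,"travel": [0,0,0.2],"rotation": [0,0,0]},{"claw": 85,"travel": [0,0,0],"rotation": [0,0,0]},{"claw": 85,"travel": [0,0,0],"rotation": [0,0,0]},{"claw": 85,"travel": [0,0,0],"rotation": [0,0,0]}])

```text
time_s: 12.18
tool_pos: [0.4992, -0.1043, 0.0732]
eef_rot: [180.0, 0.1, 155.2]
wrist_force: [0.3, 0.4, 0.1]
opening: 0.0853
grasp_force: 0.0
```

Request:
drive_tool(rows=[{"claw": 85,"travel": [0,0,0.15],"rotation": [0,0,0]},{"claw": 85,"travel": [0,0,0.11],"rotation": [0,0,0]},{"claw": 80,"travel": [0,0,0],"rotation": [0,0,0]},{"claw": 76,"travel": [0,0,0],"rotation": [0,0,0]},{"claw": 73,"travel": [0,0,0],"rotation": [0,0,0]},{"claw": 70,"travel": [0,0,0],"rotation": [0,0,0]},{"claw": 68,"travel": [0,0,0],"rotation": [0,0,0]},{"claw": 66,"travel": [0,0,0],"rotation": [0,0,0]}])

```text
time_s: 12.85
tool_pos: [0.4988, -0.1042, 0.065]
eef_rot: [180.0, 0.0, 155.2]
wrist_force: [-0.1, 0.2, -0.3]
opening: 0.066
grasp_force: 0.1
```

Request:
drive_tool(rows=[{"claw": 64,"travel": [0,0,0],"rotation": [0,0,0]},{"claw": 62,"travel": [0,0,0],"rotation": [0,0,0]},{"claw": 58,"travel": [0,0,0],"rotation": [0,0,0]},{"claw": 54,"travel": [0,0,0],"rotation": [0,0,0]},{"claw": 50,"travel": [0,0,0],"rotation": [0,0,0]},{"claw": 50,"travel": [0,0,0],"rotation": [0,0,0]},{"claw": 50,"travel": [0,0,0],"rotation": [0,0,0]}])

```text
time_s: 13.43
tool_pos: [0.4988, -0.1042, 0.0655]
eef_rot: [180.0, 0.0, 155.2]
wrist_force: [-2.4, 0.7, 7.6]
opening: 0.0631
grasp_force: 63.5
```

Request:
drive_tool(rows=[{"claw": 50,"travel": [0,0,-0.05],"rotation": [0,0,0]},{"claw": 50,"travel": [0,0,-0.1],"rotation": [0,0,0]},{"claw": 50,"travel": [0,0,-0.1],"rotation": [0,0,0]},{"claw": 50,"travel": [0,0,-0.1],"rotation": [0,0,0]},{"claw": 50,"travel": [0,0,0],"rotation": [0,0,0]}])

```text
time_s: 13.85
tool_pos: [0.4991, -0.1043, 0.076]
eef_rot: [180.0, 0.0, 155.2]
wrist_force: [0.1, -0.6, -1.9]
opening: 0.063
grasp_force: 65.7
```

Request:
drive_tool(rows=[{"claw": 50,"travel": [0,0,-0.15],"rotation": [0,0,0]},{"claw": 50,"travel": [0,0,-0.2],"rotation": [0,0,0]},{"claw": 50,"travel": [0,0,-0.25],"rotation": [0,0,0]},{"claw": 50,"travel": [0,0,-0.25],"rotation": [0,0,0]},{"claw": 50,"travel": [0,0,-0.25],"rotation": [0,0,0]},{"claw": 50,"travel": [0,0,-0.25],"rotation": [0,0,0]},{"claw": 50,"travel": [0,0,-0.2],"rotation": [0,0,0]},{"claw": 50,"travel": [0,0,-0.15],"rotation": [0,0,0]},{"claw": 50,"travel": [0,0,-0.05],"rotation": [0,0,0]},{"claw": 50,"travel": [0,0,0],"rotation": [0,0,0]},{"claw": 50,"travel": [0,0,0],"rotation": [0,0,0]},{"claw": 50,"travel": [0,0,0],"rotation": [0,0,0]}])

```text
time_s: 14.85
tool_pos: [0.4985, -0.1041, 0.1275]
eef_rot: [-180.0, -0.0, 155.2]
wrist_force: [0.1, 0.4, -1.8]
opening: 0.0631
grasp_force: 65.8
```

```bash
python3 - <<'E'
from h import *
s=readout.get_state();T=np.array(s["tool_pos"])
p,d=imaging.snapshot("scene");W=world("scene",d);A=W.reshape(-1,3)
print(s["time_s"],T.round(4),np.round(s["wrist_force"],2),s["opening"],s["grasp_force"])
P=A[(np.hypot(A[:,0]-T[0],A[:,1]-T[1])<.036)&(A[:,2]>.05)&(A[:,2]<.16)]
print(np.histogram(P[:,2],np.arange(.05,.16,.004)))
cv2.imwrite("pics/s3.png",cv2.resize(p[110:260,200:360,::-1],(640,600),interpolation=cv2.INTER_CUBIC))
E
```

```text
14.85 [ 0.4985 -0.1041  0.1275] [ 0.13  0.42 -1.84] 0.06310752732061269 65.79618757590652
(array([ 90,  40,  39,  41,  33, 210,  63,  18,  11,  12,   8,   5,   5,
         1,   0,   5,   6,  25,  39,  30,  32,  44, 226,  12,  17,  10,
        13]), array([0.05 , 0.054, 0.058, 0.062, 0.066, 0.07 , 0.074, 0.078, 0.082,
       0.086, 0.09 , 0.094, 0.098, 0.102, 0.106, 0.11 , 0.114, 0.118,
       0.122, 0.126, 0.13 , 0.134, 0.138, 0.142, 0.146, 0.15 , 0.154,
       0.158]))
```

View pics/s3.png

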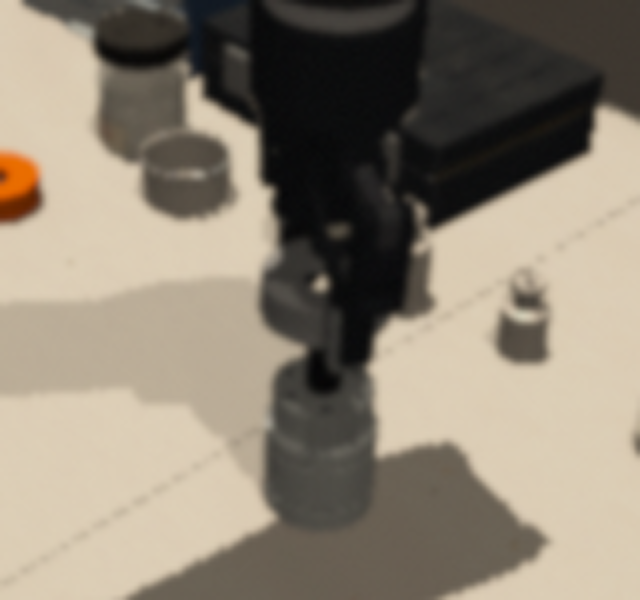

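The cover at (310,290) hangs level, with its lower edge at about 0.120. The inner lid and its knob at (322,370) stay seated, with the flange at 0.074. Handing in.

```bash
python3 -c "
from station import ctrl
print(ctrl.job_done())"
```

```text
the job is handed in; nothing more can be done
None
```

I handed the job in at about 15 s of robot time, with the inner lid seated in the canister and the cover held level about 62 mm above its place on the lid; no verdict came back.

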